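# Unring a dessert and hand the dish across

### The arm

A 6-joint arm with a two-finger parallel gripper is mounted at the origin on the work surface. World frame = base frame: x ahead of the robot, y to its left, z up, the work surface at z = 0. Lengths are in m, angles in rad, forces in N, time in s.
With the tool pointing down it reaches from about 0.375 to 0.975 m from the base axis. Payload 3.8 kg.
Tool frame: the origin (TCP) lies at the very end of the fingers, on their centre line; the grasp point (between the pads) lies 19 mm behind it; z points along the fingers, y is the line along which they close (so a half turn about z gives the same grasp; the last joint's range is limited). The gripper opens to 85 mm and grips with 20 to 120 N. Pads are 22 mm wide; open, the fingers measure 114 mm over their backs; the gripper's body (76 mm by 85 mm) begins 54 mm behind the grasp point. The pads swing forward as they close: fully open they stand 13 mm farther back than shut.
Start: joints at [-1.244, 0.264, 1.604, -0, 1.274, -0.037], TCP at [0.24, -0.631, 0.231] pointing down, gripper open.
Joint ranges: [-2.63, 2.63], [-0.94, 2.18], [0.31, 2.57], [-1.31, 4.45], [0, 2.66], [-2.55, 2.55]. Speed limits (rad/s): [2.57, 2.57, 3.14, 3.14, 3.14, 3.14].

### API

Orientations are given as a rotation vector (axis times angle).
In Python, from workcell import monitor, viewer, job gives the robot as it stands. The module is installed in compiled form; this text tells all that it offers.
- The arm moves only by the tool step_arm, never from a script. Its argument "series" is one flat list of numbers, 4 for each row, row after row: the shift along the tool's x, y, z in m, then the turn about the tool's z in rad. A call has 1 to 8 rows; each row is the pose to reach, as a shift and turn from the pose commanded when the call began, along the tool's axes at that moment; what a row does not reach only later rows make up. A row lasts 1/8 s, in which the tool goes at most 62.5 mm and 10.7 degrees, less where a joint would pass 70% of its speed; a pose out of reach is approached as far as the arm can. A call with a gripper value outside its range is refused whole. "gripper" is the opening, from 0 (shut) to 1 (fully open), set as the call begins (left out, the last holds). The fingers move at their own pace and stop on an object; "newtons" is the grip in N (left out, the last holds). Time passes only in rows, so rows that repeat a pose let the fingers close. It gives the time, the measured TCP pose, the force, the opening and the grip force at its end, in the units of the state.
- monitor.read_state(): the state, without advancing time (a new reading comes with each control period).
- viewer.read_camera(name): name is "side" or "top" or "wrist"; returns a dict with "image" (400x640x3 uint8, red, green, blue), "intrinsics" (3x3 intrinsics, pixels), "distortion" ([k1, k2, p1, p2, k3] as OpenCV has them; the pictures are not rectified), "T" (4x4, takes a point from camera to world coordinates); the wrist camera has in their place "hand_eye" (4x4, takes a point from camera to tool coordinates, whose origin is the TCP and whose axes are the flange's). Camera axes: x right, y up, looking along -z (the intrinsics and any distortion apply to the point x, -y, -z); pixel columns grow to the right and rows downward; lengths in m; the calibration is good to about 2 mm. A picture is of the moment at which its call begins: read the wrist's pose just before it. There is no depth.
- job.finish_job(): hands the job in; it is judged then, once.
Trained networks look in a picture, given as the dict that the camera call returned (one of the last four; its "shot" number tells which), for a name from the list of things; names that differ only in an ending like _2 or _b are one class to them, and where a whole thing is asked for, a point or a joint stands for the part that bears it (a point fixed in the world has none). Each returns a list of dicts, best first, with "score" (0 to 1); they miss things now and then, are a little off and sometimes report something else, mostly with a low value. They report only what shows in the picture. A call takes as long as a camera call. They do not tell look-alikes from the thing itself.
- viewer.boxes_of(picture, label): "extent" ([centre column, centre row, width, height] in pixels, round what is visible of it).
- viewer.spot_point(picture, label): "point" ([column, row] in pixels: a listed point, or the origin of a listed thing).
The state is a dict: "time": time; "q": joint angles; "joint_vel": joint speeds; "joint_torque": joint torques, N m; "tool_pos": TCP position; "tcp_rot": TCP orientation; "wrist_force": force on the tool from outside, world axes, zero at the start; "torque": the same for the moment, N m; "width": opening from 0.0 (shut) to 1.0 (fully open); "grip_force": force on a finger pad.
Only numpy, scipy, OpenCV 4.12 (cv2) and the standard library are available. Lean on these libraries where they do the work, as an engineer would, in place of code of your own. Each camera call takes 0.05 s, during which the arm holds its last target. There are 200 camera calls.

### The job

The dessert is ready to be handed across the counter: lift the steel ring straight up from around the chocolate ball in the white eared dish and put it away, standing fully down in its own recess of the wooden ring rack. Then take the dish by one ear, lift it straight up off the dark serving board and, without touching the ball, give the dish a quarter turn in the air, level and with the ball staying in its middle, so that the ears lie across the board and the free ear points away from the robot. Finish holding it so, still and level, some 12 cm above the middle of the board for the other person to take: do not put it down, and leave the other rings, the jug and the shaker alone.

Things in the scene. Friction and masses are not known exactly. Their poses are not given: they have to be found in the camera images.
- ring_medium_center (a point): the dessert ring in use: plain steel tube ring, upright, 60 mm outside diameter, 60 mm tall, wall 2.5 mm, open at both ends, about 66 g; at the start it stands in the middle of the dish around the ball, its lower edge 8 mm above the dish's underside. This point is its centre, half-way up (30 mm above its lower edge); z is its axis
- ring_rack: fixed wooden ring rack, a flat block 320 mm (its x) by 130 mm (its y) by 25 mm high, with three round recesses in a row along its x, each 10 mm deep and dark-lined and sized for one ring, and a paper card with the ring's outline in front of each; origin under its centre on the counter
- slot_medium (a point): the ring's own recess, the middle one, 65 mm across and 10 mm deep, empty at the start; this point is the centre of its mouth, level with the rack's top 25 mm above the counter (the recess floor is 10 mm lower); z up, x along the row
- slot_large (a point): the recess for the large ring, 79 mm across, empty, at one end of the rack; centre of its mouth, 110 mm from slot_medium
- slot_small (a point): the recess for the small ring, at the other end of the rack, taken by it; centre of its mouth, 100 mm from slot_medium
- dish_center (a point): the dish: white porcelain, round, 140 mm across, 30 mm high, about 280 g, with two flat ears opposite one another, 36 mm wide, 12 mm thick, 28 mm out from the rim. This point is the middle of its inner floor, 6 mm above its underside; z up out of the dish, x along the line of the ears towards ear_a. At the start it stands on the board, its ears along the board's y (within 6 degrees)
- ear_a (a point): the ear on the dish's +x side: centre of the part of it that can be gripped, 86 mm from the dish's axis and 24 mm above the dish's underside; grip it across its 36 mm width
- ear_b (a point): the like ear on the dish's -x side, 86 mm from the dish's axis; either ear may be taken
- dish: the dish as a whole; origin at the centre of its underside, axes as at dish_center. Its floor is dished: nearly flat within 14 mm of the middle (rising 0.7 mm), rising 2.5 mm more out to 42 mm, then steeply to the rim; the ball rolls aside when the dish is tilted by more than about 4 degrees or jerked
- ball_center (a point): the centre of the chocolate ball, 44 mm across, about 50 g, smooth and rolling freely; at the start it lies in the middle of the dish inside the ring
- ball: the chocolate ball as a whole; its axes turn as it rolls
- ring_medium: the dessert ring in use as a whole; origin at the centre of its lower edge, z up
- board_center (a point): centre of the top of the dark wooden serving board, fixed, 240 mm (x) by 340 mm (y), 16 mm high; its x points across the board away from the robot, give or take 15 degrees, z up
- ring_small: bystander: the small steel ring, 46 mm across, 60 mm tall, in its recess; origin at its lower edge
- ring_large: bystander: the large steel ring, 74 mm across, 60 mm tall, standing on the counter beyond the board; origin at its lower edge
- jug: bystander: small white jug, 70 mm across and 75 mm high, on the counter to the right of the board; origin under it
- shaker: bystander: steel sugar shaker, 70 mm across and 114 mm high, on the counter to the right of the board; origin under it
Mind the look-alikes: they are no part of the job. What is shaped like the ball but green or pink is not meant.

How it is judged:
By the outcome, as a careful person would: the job done as asked, in the order asked, and still so for the second after the job is handed in, while the arm keeps its last pose, push and grip.
It also fails if it takes over 61 s, if anything falls off the work surface, if the arm or the gripper's body presses on something with over 40 N, if the wrist force passes 120 N, or if a joint passes its speed limit or range.

## Working session

There is one attempt and no reset: what is moved stays moved. The work goes in short steps, Python scripts to look and compute and a tool call to move; the robot and the scene stay as the last step left them, time stands still between calls to the robot, and variables do not carry over. Pictures are saved under pics/ and viewed, at most 10 in all, crops included, and the job is handed in when it is done.

Besides the shell and the picture viewer there is one more tool, called after "Emit:" as name(argument=value, ...) on one line, values as JSON. step_arm: Moves the arm, as the interface text tells. Its arguments: {"type":"object","properties":{"series":{"type":"array"},"gripper":{"type":"number"},"newtons":{"type":"number"}},"required":["series"]}

```bash
mkdir -p pics; cat > h.py <<'E'
import numpy as np, cv2
from scipy.spatial.transform import Rotation as R
from workcell import monitor, viewer, job
def cam(n):
    s=monitor.read_state(); p=viewer.read_camera(n)
    if n=="wrist":
        T=np.eye(4);T[:3,:3]=R.from_rotvec(s["tcp_rot"]).as_matrix();T[:3,3]=s["tool_pos"];p["TW"]=T@np.array(p["hand_eye"])
    else: p["TW"]=np.array(p["T"])
    return p
def ray(p,uv):
    u=cv2.undistortPoints(np.array([[uv]],float),np.array(p["intrinsics"]),np.array(p["distortion"]))[0,0]
    d=p["TW"][:3,:3]@np.array([u[0],-u[1],-1.]); return p["TW"][:3,3],d/np.linalg.norm(d)
def atz(p,uv,z):
    o,d=ray(p,uv); return o+d*(z-o[2])/d[2]
def tri(L):
    A=np.zeros((3,3));b=np.zeros(3)
    for p,uv in L:
        o,d=ray(p,uv);M=np.eye(3)-np.outer(d,d);A+=M;b+=M@o
    return np.linalg.solve(A,b)
def proj(p,X):
    c=np.linalg.inv(p["TW"])@np.append(X,1); v=np.array([[c[0],-c[1],-c[2]]])
    return cv2.projectPoints(v,np.zeros(3),np.zeros(3),np.array(p["intrinsics"]),np.array(p["distortion"]))[0][0,0]
def save(p,n): cv2.imwrite("pics/"+n,cv2.cvtColor(p["image"],cv2.COLOR_RGB2BGR))
E
cat > a.py <<'E'
from h import *
np.set_printoptions(precision=4,suppress=True)
zs=dict(ring_medium_center=.016+.008+.03,slot_medium=.025,slot_large=.025,slot_small=.025,dish_center=.022,ear_a=.04,ball_center=.046,board_center=.016,ring_large=0,jug=0,shaker=0)
P={n:cam(n) for n in("top","side")}
for n in P: save(P[n],n+"0.png")
for l,z in zs.items():
    for n in P:
        for r in viewer.spot_point(P[n],l)[:3]: print(l,n,round(r["score"],2),np.round(r["point"],1),atz(P[n],r["point"],z))
s=monitor.read_state();print(s)
E
python3 a.py
```

```text
ring_medium_center side 0.9 [344.8 190.9] [ 0.5358 -0.1627  0.054 ]
slot_medium top 0.57 [150.9 184.9] [0.5735 0.3213 0.025 ]
slot_medium side 0.63 [261.6 311.9] [0.5691 0.324  0.025 ]
slot_medium side 0.42 [346.6 196.9] [ 0.5298 -0.1664  0.025 ]
slot_large top 0.7 [152.5 141.7] [0.6837 0.3226 0.025 ]
slot_large top 0.57 [383.9 202.8] [ 0.5422 -0.2666  0.025 ]
slot_large top 0.16 [466.7 188.9] [ 0.582  -0.4755  0.025 ]
slot_large side 0.68 [224.3 293.6] [0.6907 0.3186 0.025 ]
slot_small top 0.76 [148.  230.3] [0.459  0.3236 0.025 ]
slot_small top 0.68 [239.8  95.7] [0.8065 0.1037 0.025 ]
slot_small top 0.58 [346.  204.5] [ 0.5357 -0.1718  0.025 ]
slot_small side 0.64 [290.7 326.8] [0.4789 0.3296 0.025 ]
dish_center top 0.81 [349.9 203.2] [ 0.5393 -0.1818  0.022 ]
dish_center side 0.75 [345.5 193.5] [ 0.5404 -0.1826  0.022 ]
ear_a top 0.69 [313.5 209.7] [ 0.5205 -0.091   0.04  ]
ear_a top 0.62 [380.7 200.8] [ 0.5463 -0.2562  0.04  ]
ear_a side 0.84 [340.8 206.3] [ 0.5251 -0.1054  0.04  ]
ear_a side 0.62 [355.9 173.8] [ 0.5387 -0.2702  0.04  ]
ball_center top 0.77 [322.3 126. ] [ 0.728
[... 723 characters left out ...]
side 0.93 [363.  143.3] [ 0.5937 -0.4878  0.    ]
shaker top 0.66 [461.4 249.5] [ 0.4281 -0.4717  0.    ]
shaker top 0.59 [466.  187.8] [ 0.5868 -0.4828  0.    ]
shaker side 0.95 [403.5 160.6] [ 0.419  -0.4544  0.    ]
{'time': 1.2, 'q': array([-1.2439,  0.2639,  1.604 , -0.    ,  1.2737, -0.0369]), 'joint_vel': array([-0.0018, -0.0001,  0.0009, -0.0012, -0.0011, -0.0011]), 'joint_torque': array([  0.0008, -51.5067, -36.7724,   0.0001,   0.0009,  -0.    ]), 'tool_pos': array([ 0.2402, -0.6308,  0.2313]), 'tcp_rot': array([-3.0898, -0.5683,  0.    ]), 'wrist_force': array([-1.0943, -0.2139, -0.1224]), 'torque': array([ 0.0495, -0.0688,  0.0337]), 'grip_force': 0.0, 'width': 1.003317179572031}
```

```bash
python3 -c "
import cv2
i=cv2.imread('pics/top0.png');cv2.imwrite('pics/topc.png',cv2.resize(i[80:300,100:500],None,fx=2,fy=2,interpolation=cv2.INTER_CUBIC))
i=cv2.imread('pics/side0.png');cv2.imwrite('pics/sidec.png',cv2.resize(i[120:370,190:450],None,fx=2.4,fy=2.4,interpolation=cv2.INTER_CUBIC))"
```

```text
(no output)
```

View pics/topc.png

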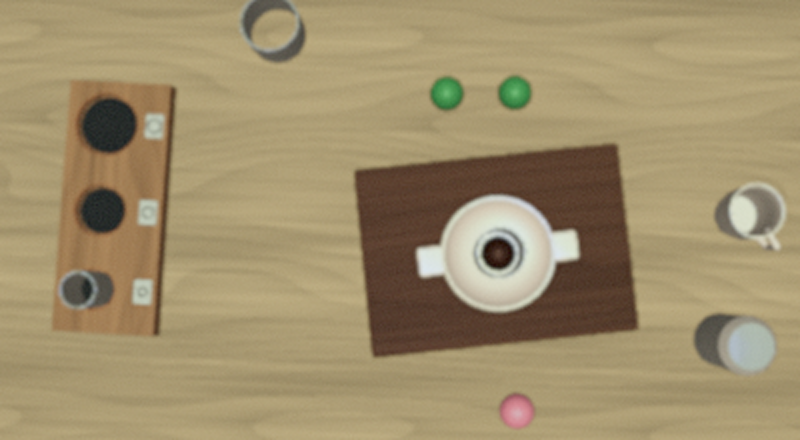

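View pics/sidec.png

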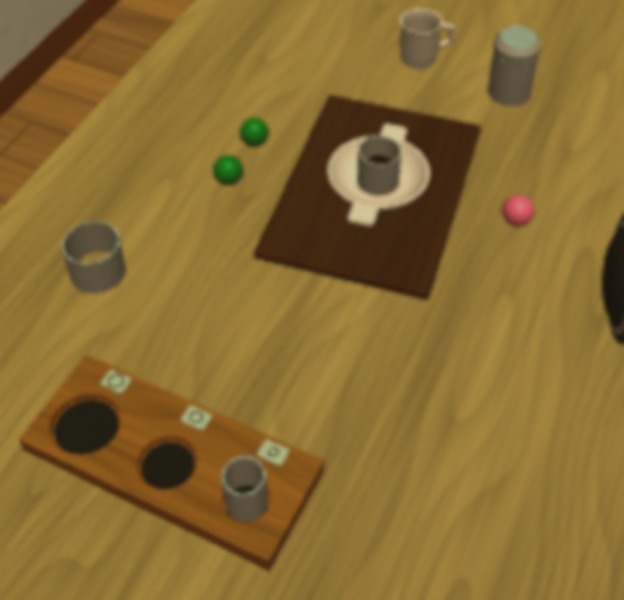

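Top crop: the ring in use with the brown ball sits in the dish at full-picture px (349,206). That is the target, because it is the only ring in the eared dish. The look-alikes are:
- the small ring in the rack at (139,225)
- the large ring at (236,93)
- green balls at (323,126) and (357,126), and a pink ball at (358,285)

The middle recess is at (151,185) and empty. Next I move above the dish for a close wrist view.

Emit:
step_arm(series=[0.03,-0.024,-0.004,0,0.08,-0.063,-0.01,0,0.13,-0.102,-0.02,0,0.18,-0.141,-0.02,0,0.23,-0.18,-0.02,0,0.28,-0.22,-0.02,0,0.33,-0.259,-0.02,0,0.37,-0.29,-0.02,0], gripper=1)

```text
time: 2.2
tool_pos: [0.4837, -0.2262, 0.2517]
tcp_rot: [3.089, 0.569, 0.001]
wrist_force: [0.2, 0.2, -0.4]
width: 1.001
grip_force: 0.0
```

Emit:
step_arm(series=[0.03,-0.025,0,0,0.043,-0.034,0,0,0.043,-0.034,0,0,0.043,-0.034,0,0])

```text
time: 2.7
tool_pos: [0.5103, -0.1822, 0.2512]
tcp_rot: [3.09, 0.567, -0.001]
wrist_force: [0.0, 0.3, 0.3]
width: 1.001
grip_force: 0.0
```

```bash
cat > b.py <<'E'
from h import *
np.set_printoptions(precision=4,suppress=True)
s=monitor.read_state();print(s["time"],s["tool_pos"],s["tcp_rot"],s["q"])
p=cam("wrist");save(p,"w1.png")
for l,z in dict(ring_medium_center=.054,dish_center=.022,ear_a=.04,ball_center=.044,board_center=.016).items():
    for r in viewer.spot_point(p,l)[:3]: print(l,round(r["score"],2),np.round(r["point"],1),atz(p,r["point"],z))
print(proj(p,np.array([.538,-.18,.084])))
E
python3 b.py
```

```text
2.7 [ 0.5103 -0.1822  0.2512] [ 3.0896  0.5667 -0.001 ] [-0.3884 -0.0005  1.8643 -0.0007  1.278   0.8198]
ring_medium_center 0.3 [324.9 154.6] [ 0.537  -0.1786  0.054 ]
dish_center 0.73 [323.9 154.1] [ 0.5337 -0.1789  0.022 ]
ear_a 0.77 [257.3 140.9] [ 0.5214 -0.0934  0.04  ]
ear_a 0.71 [389.6 171.3] [ 0.5452 -0.2656  0.04  ]
ball_center 0.76 [292.2 282.3] [ 0.3483 -0.2007  0.044 ]
ball_center 0.59 [323.7 156.3] [ 0.5333 -0.1785  0.044 ]
[326.7084 157.3904]
```

View pics/w1.png

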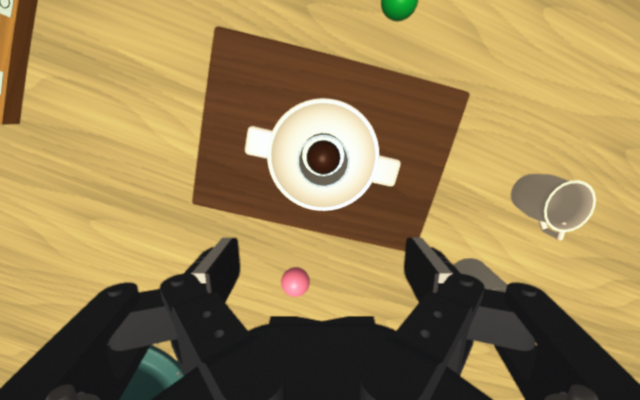

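The wrist view shows the ring around the brown ball at px (323,156), the dish rim around it, ears at (258,141) and (390,171), and the board's corners at (217,27), (469,93) and (193,204). I'll refine these with ellipse fits.

```bash
cat > c.py <<'E'
from h import *
from scipy.optimize import least_squares
np.set_printoptions(precision=4,suppress=True)
p=cam("wrist");im=p["image"]
hsv=cv2.cvtColor(im,cv2.COLOR_RGB2HSV)
w=((hsv[...,1]<70)&(hsv[...,2]>150)).astype(np.uint8);w[:90]=0;w[220:]=0;w[:,:230]=0;w[:,420:]=0
w=cv2.morphologyEx(w,cv2.MORPH_CLOSE,np.ones((5,5)))
c=max(cv2.findContours(w,cv2.RETR_EXTERNAL,cv2.CHAIN_APPROX_NONE)[0],key=cv2.contourArea)[:,0].astype(float)
P=np.array([atz(p,x,.046)[:2] for x in c])
f=least_squares(lambda v:np.hypot(*(P-v[:2]).T)-v[2],[.533,-.179,.07],loss="soft_l1",f_scale=.001)
print("rim",f.x)
far=np.hypot(*(P-f.x[:2]).T)>.078; E=P[far]-f.x[:2]
for s in(1,-1):
    e=E[E[:,1]*s>0]; m=e.mean(0); print("ear",m,np.degrees(np.arctan2(m[1],m[0])),np.hypot(*e.T).max())
C=[atz(p,x,.016)[:2] for x in((217,27),(469,93),(193,204))]
print("board",C,(C[1]+C[2])/2,np.degrees(np.arctan2(*(C[0]-C[1])[::-1]))-90,np.linalg.norm(C[0]-C[1]),np.linalg.norm(C[0]-C[2]))
# ring: crop
cv2.imwrite("pics/ring.png",cv2.resize(cv2.cvtColor(im,cv2.COLOR_RGB2BGR)[120:200,270:380],None,fx=7,fy=7,interpolation=cv2.INTER_CUBIC))
E
python3 c.py
```

```text
rim [ 0.5321 -0.1778  0.0708]
ear [-0.0118  0.0902] 97.47815994844625 0.09849028196519058
ear [ 0.0131 -0.0893] -81.6770046414719 0.09787781863640828
board [array([0.6337, 0.0012]), array([ 0.6758, -0.3274]), array([ 0.4   , -0.0278])] [ 0.5379 -0.1776] 7.292219065417044 0.33126162256765285 0.2354683913727071
```

View pics/ring.png

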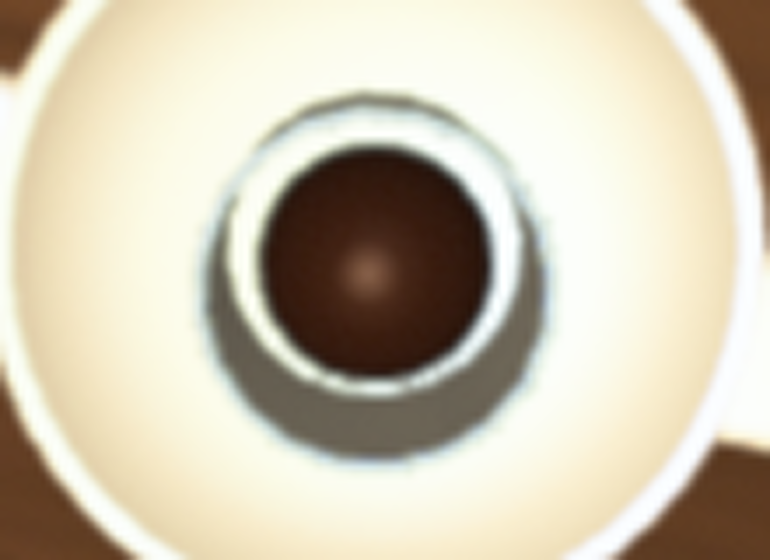

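```bash
cat > d.py <<'E'
from h import *
np.set_printoptions(precision=1,suppress=True)
p=cam("wrist")
for c in((.5321,-.1778),(.5371,-.1778),(.5321,-.1728)):
  for z in(.024,.084):
    for r in (.0275,.03):
      q=np.array([proj(p,np.array([c[0]+r*np.cos(a),c[1]+r*np.sin(a),z])) for a in np.linspace(0,6.28,73)])
      print(c,z,r,(q.min(0)-[270,120])*7,(q.max(0)-[270,120])*7)
print(p["TW"][:3,3])
E
python3 d.py
```

```text
(0.5321, -0.1778) 0.024 0.0275 [227.5 101.6] [515.8 390.4]
(0.5321, -0.1778) 0.024 0.03 [214.4  88. ] [528.9 403. ]
(0.5321, -0.1778) 0.084 0.0275 [202.7 120.4] [544.7 461. ]
(0.5321, -0.1778) 0.084 0.03 [187.1 104.2] [560.2 475.8]
(0.5371, -0.1778) 0.024 0.0275 [236.4  76.1] [525.6 366.6]
(0.5371, -0.1778) 0.024 0.03 [223.2  62.3] [538.8 379.4]
(0.5371, -0.1778) 0.084 0.0275 [213.2  90. ] [556.5 433.2]
(0.5371, -0.1778) 0.084 0.03 [197.6  73.7] [572.1 448.1]
(0.5321, -0.1728) 0.024 0.0275 [202.8  91.9] [491.5 381.4]
(0.5321, -0.1728) 0.024 0.03 [189.7  78.3] [504.6 394. ]
(0.5321, -0.1728) 0.084 0.0275 [173.4 108.9] [515.9 450.5]
(0.5321, -0.1728) 0.084 0.03 [157.8  92.6] [531.5 465.3]
[ 0.6 -0.2  0.4]
```

Emit:
step_arm(series=[0.015,0.003,0.02,0,0.0218,0.0038,0.055,0,0.0218,0.0038,0.095,0,0.0218,0.0038,0.135,0,0.0218,0.0038,0.165,0,0.0218,0.0038,0.19,0,0.0218,0.0038,0.203,0,0.0218,0.0038,0.203,0])

```text
time: 4.1
tool_pos: [0.5319, -0.1766, 0.0475]
tcp_rot: [-3.089, -0.568, 0.003]
wrist_force: [0.5, 0.0, -0.4]
width: 1.0
grip_force: 0.0
```

Emit:
step_arm(series=[0,0,0,0,0,0,0,0,0,0,0,0,0,0,0,0,0,0,0,0], gripper=0.6, newtons=30)

```text
time: 4.72
tool_pos: [0.5339, -0.1774, 0.05]
tcp_rot: [3.088, 0.568, 0.004]
wrist_force: [-0.8, -0.3, 5.9]
width: 0.703
grip_force: 32.5
```

Emit:
step_arm(series=[0,0,-0.005,0,0,0,-0.015,0,0,0,-0.03,0,0,0,-0.05,0,0,0,-0.075,0,0,0,-0.1,0,0,0,-0.12,0,0,0,-0.125,0])

```text
time: 5.72
tool_pos: [0.5339, -0.1773, 0.176]
tcp_rot: [3.088, 0.568, 0.006]
wrist_force: [0.2, 0.2, -0.8]
width: 0.704
grip_force: 32.5
```

```bash
cat > e.py <<'E'
from h import *
np.set_printoptions(precision=4,suppress=True)
s=monitor.read_state();print(s["time"],s["tool_pos"],s["tcp_rot"],s["wrist_force"],s["width"],s["grip_force"])
S=cam("side");save(S,"s2.png")
r=viewer.spot_point(S,"ring_medium_center")
for x in r[:3]:print(x)
cv2.imwrite("pics/s2c.png",cv2.resize(cv2.cvtColor(S["image"],cv2.COLOR_RGB2BGR)[80:260,260:460],None,fx=3,fy=3))
# slot from top: dark blobs in rack
p=cam("top");im=p["image"]
g=(im.max(2)<60).astype(np.uint8);g[:,:100]=0;g[:,185:]=0;g[:100]=0;g[260:]=0
n,l,st,ce=cv2.connectedComponentsWithStats(g)
for i in range(1,n):
    if st[i,4]>30: print("dark",st[i],ce[i],atz(p,ce[i],.025),atz(p,ce[i],.015))
E
python3 e.py
```

```text
5.725 [ 0.5339 -0.1773  0.176 ] [3.0876 0.5679 0.0057] [ 0.1868  0.2409 -0.7779] 0.7040376607335286 32.50628778710961
{'point': [350.5, 162.0], 'score': 0.51}
{'point': [259.0, 310.2], 'score': 0.29}
dark [142 130  25  26 512] [154.0801 142.1602] [0.6826 0.3184 0.025 ] [0.6843 0.3224 0.015 ]
dark [141 175  21  21 331] [150.8822 184.9184] [0.5734 0.3214 0.025 ] [0.5741 0.3254 0.015 ]
```

View pics/s2c.png

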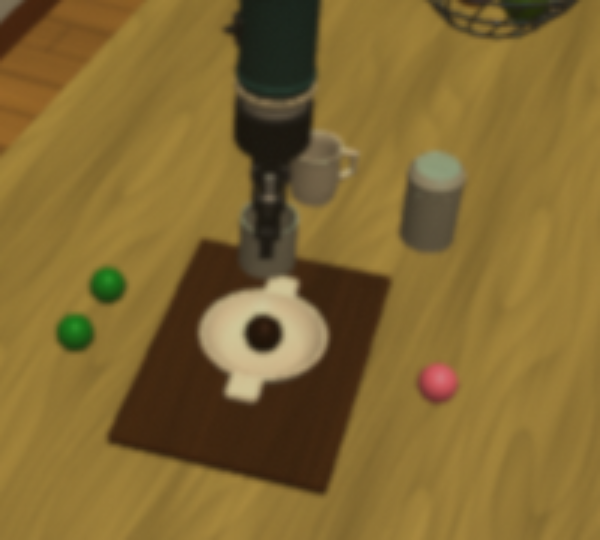

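The ring hangs clear at crop px (268,243), and the ball stays in the dish's middle at (263,333). I'm moving towards the rack and stopping short for a close view of the recess.

Emit:
step_arm(series=[0.008,-0.026,-0.01,0,0.024,-0.08,-0.02,0,0.041,-0.136,-0.03,0,0.058,-0.192,-0.04,0,0.075,-0.248,-0.04,0,0.092,-0.304,-0.04,0,0.109,-0.36,-0.04,0,0.122,-0.405,-0.04,0])

```text
time: 6.88
tool_pos: [0.5012, 0.247, 0.2118]
tcp_rot: [3.089, 0.57, -0.003]
wrist_force: [0.7, -0.7, -0.2]
width: 0.7
grip_force: 32.7
```

Emit:
step_arm(series=[0.01,-0.03,0,0,0.013,-0.043,0,0,0.013,-0.043,0,0,0.013,-0.043,0,0])

```text
time: 7.38
tool_pos: [0.4993, 0.2886, 0.2128]
tcp_rot: [3.089, 0.567, -0.001]
wrist_force: [0.6, -0.8, -0.9]
width: 0.701
grip_force: 32.7
```

```bash
cat > f.py <<'E'
from h import *
np.set_printoptions(precision=4,suppress=True)
s=monitor.read_state();print(s["time"],s["tool_pos"],s["tcp_rot"],s["width"])
p=cam("wrist");save(p,"w3.png");im=p["image"]
for l in("slot_medium","slot_large","slot_small"):
    for r in viewer.spot_point(p,l)[:2]: print(l,round(r["score"],2),np.round(r["point"],1),atz(p,r["point"],.025))
g=(im.max(2)<60).astype(np.uint8)
n,l,st,ce=cv2.connectedComponentsWithStats(g)
for i in range(1,n):
    if st[i,4]>300: print("dark",st[i],ce[i],atz(p,ce[i],.025))
E
python3 f.py
```

```text
7.375 [0.4993 0.2886 0.2128] [ 3.0892  0.5668 -0.0014] 0.7010901432250741
slot_medium 0.55 [314.2 103.5] [0.5769 0.3248 0.025 ]
slot_large 0.75 [352.5   4. ] [0.6866 0.3224 0.025 ]
slot_large 0.23 [626.  263.8] [ 0.5376 -0.1604  0.025 ]
slot_small 0.71 [284.1 182.9] [0.4769 0.3269 0.025 ]
dark [ 319    0   66   45 2386] [351.2909  18.8189] [0.6728 0.3182 0.025 ]
dark [ 290   80   49   50 1928] [313.8309 104.4922] [0.5758 0.3248 0.025 ]
dark [    0   157   640   243 52026] [322.3039 343.8018] [0.2673 0.197  0.025 ]
dark [268 177  27  21 400] [280.7425 186.8025] [0.4708 0.3292 0.025 ]
```

View pics/w3.png

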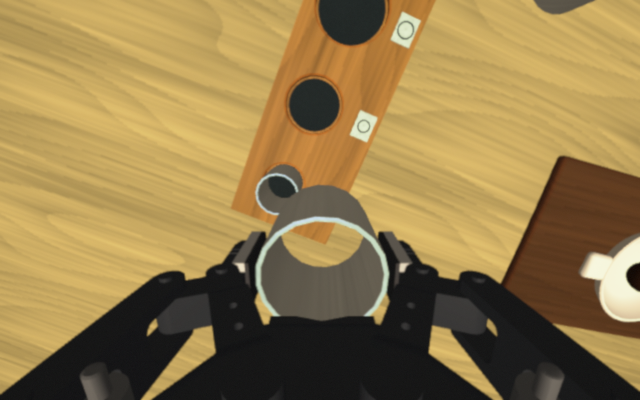

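```bash
cat > g.py <<'E'
from h import *
np.set_printoptions(precision=4,suppress=True)
s=monitor.read_state();p=cam("wrist")
T=np.eye(4);T[:3,:3]=R.from_rotvec(s["tcp_rot"]).as_matrix();T[:3,3]=s["tool_pos"]
for xo in(-.004,0,.004):
  for zz in(.026,-.034):
    for r in(.0275,.03):
      q=np.array([proj(p,(T@[xo+r*np.cos(a),r*np.sin(a),zz,1])[:3]) for a in np.linspace(0,6.28,145)])
      print(xo,zz,r,q.min(0),q.max(0))
im=p["image"][170:335,235:410]
cv2.imwrite("pics/w3c.png",cv2.resize(cv2.cvtColor(im,cv2.COLOR_RGB2BGR),None,fx=4,fy=3.6,interpolation=cv2.INTER_CUBIC))
g=p["image"].sum(2)/3
for c in(315,322,330):print(np.round(g[178:232,c]).astype(int))
for r in(265,275):print(np.round(g[r,245:270]).astype(int),np.round(g[r,378:400]).astype(int))
im=p["image"];hsv=cv2.cvtColor(im,cv2.COLOR_RGB2HSV)
E
python3 g.py
```

```text
-0.004 0.026 0.0275 [276.7225 191.5554] [360.5116 269.4671]
-0.004 0.026 0.03 [272.9155 187.696 ] [364.3204 272.706 ]
-0.004 -0.034 0.0275 [255.9757 227.0072] [378.5819 334.3685]
-0.004 -0.034 0.03 [250.398  221.4251] [384.1491 338.6068]
0 0.026 0.0275 [276.4538 185.3665] [360.7462 264.2327]
0 0.026 0.03 [272.624  181.4607] [364.5778 267.5118]
0 -0.034 0.0275 [255.3698 218.044 ] [379.1104 327.4803]
0 -0.034 0.03 [249.741  212.3557] [384.7288 331.8009]
0.004 0.026 0.0275 [276.1834 179.1033] [360.9823 258.9333]
0.004 0.026 0.03 [272.3308 175.1509] [364.8369 262.2531]
0.004 -0.034 0.0275 [254.7573 208.9105] [379.6447 320.4584]
0.004 -0.034 0.03 [249.0768 203.1144] [385.3148 324.8629]
[129 129 128 129 130 130 126 109  95  91  92  91  92  91  92  92  92  92
  91  91  92  91  92  92  91  91  91  91  92  92  92  91  92  91  91  91
  92 103 149 203 217 214 202 171 136 124 124 125 125 126 125 124 122 119]
[124 125 126 128 129 129 124 103  93  92  92  92  91  92  92  91  92  91
  92  93  92  93  93  93  92  93  92  91  93  92  92  93  93  92  93  93
  92  96 132 193 218 220 211 185 143 123 121 121 119 121 121 123 123 125]
[123 123 124 120 116 115 112 104  95  91  92  92  90  91  91  91  91  90
  90  90  90  89  90  90  90  89  90  90  90  90  89  89  90  90  90  90
  89  90 104 155 202 214 210 198 161 133 128 128 129 129 130 130 130 130]
[ 95  70  60  41  22  17  17  18  17  33  88 156 193 202 200 186 149 103
  81  78  78  79  79  79  79] [ 92  92  95 123 173 201 207 205 182 120  53  20  21  19  20  20  23  39
  58  67  84 130]
[ 55  66  68  57  39  23  20  17  17  44 101 161 193 200 191 161 115  85
  80  80  80  80  80  79  79] [ 91  91  92  92 100 133 179 200 202 192 154  81  25  20  19  22  34  53
  65  66  58  43]
```

The recess is at (314,104), and the held ring's rim is at columns 256–388. I'm hovering the ring just above the recess to compare the two at nearly the same depth.

Emit:
step_arm(series=[0.02,-0.002,0,0,0.055,-0.005,0,0,0.08,-0.007,0.01,0,0.086,-0.007,0.04,0,0.086,-0.007,0.08,0,0.086,-0.007,0.12,0,0.086,-0.007,0.145,0,0.086,-0.007,0.152,0])

```text
time: 8.62
tool_pos: [0.5758, 0.3257, 0.0588]
tcp_rot: [3.089, 0.567, -0.007]
wrist_force: [0.1, -0.4, -0.4]
width: 0.701
grip_force: 32.7
```

Emit:
step_arm(series=[0,0,0,0,0,0,0,0])

```text
time: 8.88
tool_pos: [0.5786, 0.3276, 0.0632]
tcp_rot: [-3.089, -0.568, -0.005]
wrist_force: [-0.8, 0.7, -0.5]
width: 0.702
grip_force: 32.7
```

```bash
cat > i.py <<'E'
from h import *
np.set_printoptions(precision=4,suppress=True)
s=monitor.read_state();print(s["time"],s["tool_pos"],s["tcp_rot"],s["wrist_force"])
p=cam("wrist");S=cam("side")
b=lambda q:cv2.cvtColor(q["image"],cv2.COLOR_RGB2BGR)
a=cv2.resize(b(p)[140:300,230:410],(585,520),interpolation=cv2.INTER_CUBIC)
cv2.imwrite("pics/w4.png",a)
cv2.imwrite("pics/s4.png",cv2.resize(b(S)[250:350,200:310],None,fx=5,fy=5,interpolation=cv2.INTER_CUBIC))
T=np.eye(4);T[:3,:3]=R.from_rotvec(s["tcp_rot"]).as_matrix();T[:3,3]=s["tool_pos"]
for r,z in((.03,.026),(.0325,.036)):
  q=np.array([proj(p,(T@[r*np.cos(t),r*np.sin(t),z,1])[:3]) for t in np.linspace(0,6.28,145)])
  print((q.min(0)-[230,140])*3.25,(q.max(0)-[230,140])*3.25)
E
python3 i.py
```

```text
8.875 [0.5786 0.3276 0.0632] [-3.0889 -0.5679 -0.0048] [-0.839   0.7228 -0.4952]
[138.5246 134.7384] [437.376  414.4065]
[134.7476 112.0649] [442.1132 401.3751]
```

View pics/w4.png

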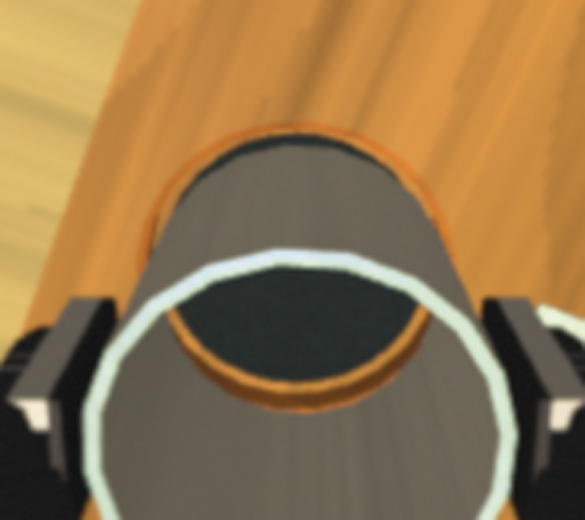

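View pics/s4.png

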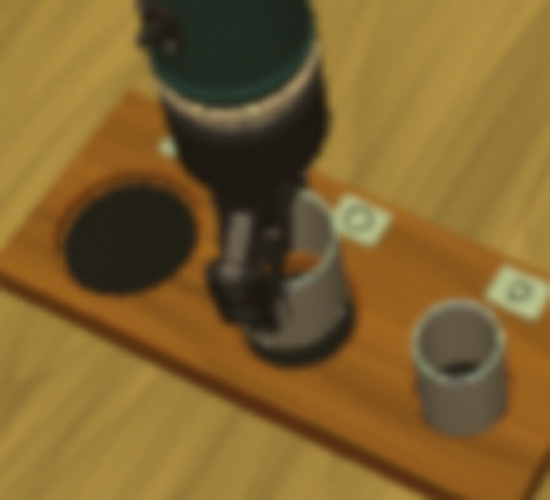

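The ring hovers nearly centred over the recess: mouth at crop (295,122 top), ring's lower edge at (298,147 top), which is within about 0.7 mm. I'll lower it gently.

Emit:
step_arm(series=[0,-0.0005,0.004,0,0,-0.0005,0.008,0,0,-0.0005,0.012,0,0,-0.0005,0.015,0,0,-0.0005,0.017,0,0,-0.0005,0.017,0])

```text
time: 9.72
tool_pos: [0.5769, 0.3274, 0.044]
tcp_rot: [3.09, 0.568, -0.001]
wrist_force: [0.5, 0.8, -1.0]
width: 0.7
grip_force: 32.7
```

Emit:
step_arm(series=[0,0,0.001,0,0,0,0.002,0,0,0,0.003,0,0,0,0.003,0])

```text
time: 10.22
tool_pos: [0.577, 0.3274, 0.0412]
tcp_rot: [3.09, 0.568, -0.0]
wrist_force: [-0.5, 0.7, -0.8]
width: 0.701
grip_force: 32.7
```

Emit:
step_arm(series=[0,0,0.001,0,0,0,0.002,0,0,0,0.003,0,0,0,0.003,0])

```text
time: 10.72
tool_pos: [0.5772, 0.3275, 0.0409]
tcp_rot: [-3.09, -0.568, -0.0]
wrist_force: [-6.1, -2.0, 13.2]
width: 0.704
grip_force: 33.6
```

Emit:
step_arm(series=[0,0,-0.002,0,0,0,-0.002,0,0,0,-0.002,0,0,0,-0.002,0,0,0,-0.002,0], gripper=1)

```text
time: 11.35
tool_pos: [0.5769, 0.3274, 0.04]
tcp_rot: [3.09, 0.568, -0.001]
wrist_force: [-0.2, -0.2, -0.6]
width: 1.002
grip_force: 0.0
```

Emit:
step_arm(series=[0,0,-0.01,0,0,0,-0.03,0,0,0,-0.06,0,0,0,-0.1,0,-0.01,0,-0.14,0,-0.04,0.03,-0.17,0,-0.08,0.06,-0.18,0,-0.1,0.07,-0.18,0])

```text
time: 12.35
tool_pos: [0.5086, 0.2251, 0.2241]
tcp_rot: [-3.09, -0.566, -0.008]
wrist_force: [0.2, -0.6, -0.9]
width: 1.004
grip_force: 0.0
```

```bash
cat > j.py <<'E'
from h import *
np.set_printoptions(precision=4,suppress=True)
s=monitor.read_state();print(s["time"],s["tool_pos"],s["tcp_rot"],s["wrist_force"],s["width"],s["q"])
S=cam("side");W=cam("wrist")
b=lambda q:cv2.cvtColor(q["image"],cv2.COLOR_RGB2BGR)
a=cv2.resize(b(S)[250:350,200:310],None,fx=4.4,fy=4.4,interpolation=cv2.INTER_CUBIC)
c=cv2.resize(b(W)[20:220,220:420],(300,440))
cv2.imwrite("pics/s5.png",np.hstack([a,np.ascontiguousarray(c)]))
for n in ("ring_medium_center","dish_center","ball_center"):
    print(n,[ (round(r["score"],2),r["point"]) for r in viewer.spot_point(S,n)[:4]])
E
python3 j.py
```

```text
12.35 [0.5086 0.2251 0.2241] [-3.0895 -0.5665 -0.0078] [ 0.1664 -0.5993 -0.9433] 1.0035346223171098 [ 0.3722  0.0413  1.8722 -0.0004  1.2231  1.5805]
ring_medium_center [(0.94, [258.4, 310.5]), (0.53, [259.5, 308.2]), (0.36, [347.0, 190.9])]
dish_center [(0.62, [345.8, 193.0])]
ball_center [(0.48, [349.2, 190.2]), (0.43, [404.0, 206.6])]
```

View pics/s5.png

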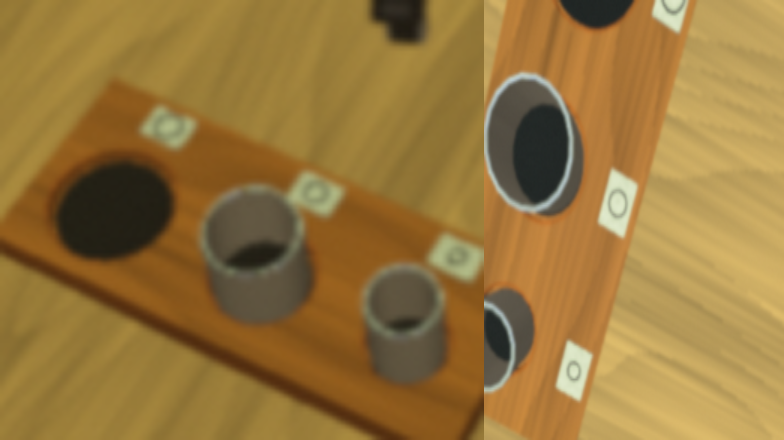

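The ring stands fully down in the middle recess (side view, px (258,310)) and the neighbouring rings are untouched. I'm moving on to the dish's right-hand ear (the −y one), turning the tool to yaw about 98°.

Emit:
step_arm(series=[-0.008,0.027,0,-0.14,-0.023,0.077,0,-0.28,-0.038,0.127,0,-0.42,-0.053,0.177,0,-0.56,-0.068,0.227,0,-0.7,-0.083,0.277,0,-0.84,-0.098,0.326,0,-0.98,-0.113,0.374,0,-1.12])

```text
time: 13.6
tool_pos: [0.5372, -0.1647, 0.2204]
tcp_rot: [2.31, 2.129, 0.001]
wrist_force: [1.4, 0.0, 0.2]
width: 0.998
grip_force: 0.0
```

Emit:
step_arm(series=[-0.035,0.006,0,-0.1,-0.07,0.012,0,-0.2,-0.096,0.015,0,-0.224,-0.096,0.015,0,-0.224,-0.096,0.015,0,-0.224])

```text
time: 14.22
tool_pos: [0.5431, -0.2596, 0.2199]
tcp_rot: [-2.064, -2.368, -0.001]
wrist_force: [0.3, 0.3, 0.1]
width: 0.996
grip_force: 0.0
```

```bash
cat > k.py <<'E'
from h import *
from scipy.optimize import least_squares
np.set_printoptions(precision=4,suppress=True)
s=monitor.read_state();print(s["time"],s["tool_pos"],s["tcp_rot"],s["q"])
Rm=R.from_rotvec(s["tcp_rot"]).as_matrix();print("tool x yaw",np.degrees(np.arctan2(Rm[1,0],Rm[0,0])))
p=cam("wrist");save(p,"w6.png");im=p["image"]
E=[]
for l,z in dict(dish_center=.022,ear_a=.04,ball_center=.044).items():
    for r in viewer.spot_point(p,l)[:3]: print(l,round(r["score"],2),np.round(r["point"],1),atz(p,r["point"],z))
hsv=cv2.cvtColor(im,cv2.COLOR_RGB2HSV)
w=((hsv[...,1]<70)&(hsv[...,2]>150)).astype(np.uint8)
c0=viewer.spot_point(p,"dish_center")[0]["point"];
w=cv2.morphologyEx(w,cv2.MORPH_CLOSE,np.ones((5,5)))
cs=cv2.findContours(w,cv2.RETR_EXTERNAL,cv2.CHAIN_APPROX_NONE)[0]
c=[c for c in cs if cv2.pointPolygonTest(c,tuple(map(float,c0)),False)>=0][0][:,0].astype(float)
print("bbox",c.min(0),c.max(0))
P=np.array([atz(p,x,.046)[:2] for x in c])
f=least_squares(lambda v:np.hypot(*(P-v[:2]).T)-v[2],[.533,-.179,.07],loss="soft_l1",f_scale=.001)
print("rim",f.x)
D=P-f.x[:2];far=np.hypot(*D.T)>.078
for sg in(1,-1):
    e=D[far&(D[:,1]*sg>0)]
    if len(e): m=e.mean(0); print("ear",len(e),np.degrees(np.arctan2(m[1],m[0])),np.hypot(*e.T).max())
x=((im.max(2)<110)&(w==0)).astype(np.uint8); 
b=(hsv[...,2]<100).astype(np.uint8);mask=np.zeros_like(b);cv2.fillPoly(mask,[c.astype(np.int32)],1);b&=cv2.erode(mask,np.ones((15,15)))
m=cv2.moments(b,True);bc=(m["m10"]/m["m00"],m["m01"]/m["m00"]);print("ball",bc,m["m00"],atz(p,bc,.044))
E
python3 k.py
```

```text
14.225 [ 0.5431 -0.2596  0.2199] [-2.0635 -2.3677 -0.0006] [-0.4875  0.1349  1.7784  0.0006  1.229  -0.6248]
tool x yaw 97.85274283056737
ear_a 0.67 [322.3  19.7] [ 0.5219 -0.0935  0.04  ]
ear_a 0.65 [323.7 180. ] [ 0.5471 -0.2631  0.04  ]
ball_center 0.86 [159.1 107.4] [ 0.3531 -0.2051  0.044 ]
ball_center 0.73 [502.2  73. ] [ 0.7233 -0.1171  0.044 ]
ball_center 0.71 [483.6 144.9] [ 0.724  -0.1958  0.044 ]Traceback (most recent call last):
  File "k.py", line 12, in <module>
    c0=viewer.spot_point(p,"dish_center")[0]["point"];
       ~~~~~~~~~~~~~~~~~~~~~~~~~~~~~~~~~~^^^
IndexError: list index out of range
```

```bash
sed -i 's/^for l,z in dict.*/for l,z in {}.items():/; s/^c0=.*/c0=proj(p,np.array([.533,-.145,.04]))/' k.py; python3 k.py
```

```text
14.475 [ 0.5428 -0.2593  0.2204] [2.0628 2.3694 0.0002] [-0.4872  0.1333  1.7795  0.0002  1.2288 -0.6254]
tool x yaw 97.91397414349926
bbox [258.   5.] [386. 189.]
rim [ 0.5324 -0.1776  0.0707]
ear 74 98.04118848480647 0.09764499987241396
ear 58 -82.15864545076582 0.09738777851567734
ball (321.49232081911265, 103.53839590443685) 1172.0 [ 0.5322 -0.1774  0.044 ]
```

Emit:
step_arm(series=[-0.0036,0.0007,0.02,0,-0.0036,0.0007,0.06,0,-0.0036,0.0007,0.1,0,-0.0036,0.0007,0.135,0,-0.0036,0.0007,0.165,0,-0.0036,0.0007,0.183,0,-0.0036,0.0007,0.19,0,-0.0036,0.0007,0.19,0])

```text
time: 15.52
tool_pos: [0.5439, -0.2638, 0.0303]
tcp_rot: [-2.064, -2.368, 0.0]
wrist_force: [-0.3, 0.4, -1.0]
width: 1.0
grip_force: 0.0
```

Emit:
step_arm(series=[0,0,0.003,0,0,0,0.006,0,0,0,0.008,0,0,0,0.008,0])

```text
time: 16.02
tool_pos: [0.5437, -0.2636, 0.0223]
tcp_rot: [-2.064, -2.368, 0.0]
wrist_force: [-0.4, -0.1, 0.4]
width: 1.0
grip_force: 0.0
```

```bash
cat > l.py <<'E'
from h import *
s=monitor.read_state();print(s["time"],s["tool_pos"],s["tcp_rot"],s["wrist_force"],s["width"])
p=cam("wrist");cv2.imwrite("pics/w7.png",cv2.cvtColor(p["image"],cv2.COLOR_RGB2BGR))
E
python3 l.py
```

```text
16.025 [ 0.54369122 -0.26363838  0.02229612] [-2.06410725e+00 -2.36827107e+00  2.96078775e-05] [-0.41301706 -0.0557836   0.37619972] 1.0002611821436318
```

View pics/w7.png

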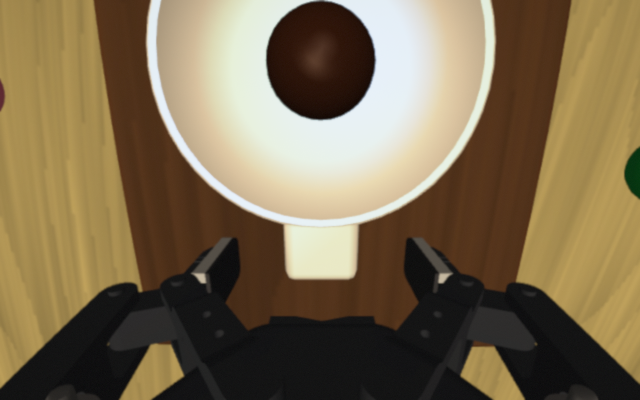

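The pads (inner faces at columns 238 and 405) straddle the ear (285–358) symmetrically, and the ball is centred in the dish at (321,60). I'll go 4 mm lower and close gently.

Emit:
step_arm(series=[0,0,0.002,0,0,0,0.004,0,0,0,0.004,0,0,0,0.004,0,0,0,0.004,0,0,0,0.004,0], gripper=0.47, newtons=30)

```text
time: 16.82
tool_pos: [0.5438, -0.2637, 0.0183]
tcp_rot: [2.064, 2.368, 0.0]
wrist_force: [-0.3, -0.1, 0.0]
width: 0.474
grip_force: 0.0
```

Emit:
step_arm(series=[0,0,0,0,0,0,0,0,0,0,0,0,0,0,0,0], gripper=0.3, newtons=30)

```text
time: 17.32
tool_pos: [0.5438, -0.2637, 0.0185]
tcp_rot: [2.064, 2.368, -0.0]
wrist_force: [-0.9, 0.5, 1.9]
width: 0.413
grip_force: 31.8
```

Emit:
step_arm(series=[0,0,0,0,0,0,0,0,0,0,0,0,0,0,0,0], newtons=110)

```text
time: 17.82
tool_pos: [0.5438, -0.2638, 0.0185]
tcp_rot: [2.064, 2.368, -0.0]
wrist_force: [-1.4, -0.7, 4.6]
width: 0.4
grip_force: 108.9
```

Emit:
step_arm(series=[0,0,-0.001,0,0,0,-0.003,0,0,0,-0.006,0,0,0,-0.01,0,0,0,-0.015,0,0,0,-0.02,0,0,0,-0.024,0,0,0,-0.026,0])

```text
time: 18.82
tool_pos: [0.544, -0.2638, 0.0448]
tcp_rot: [2.064, 2.368, 0.0]
wrist_force: [0.3, 0.4, -3.2]
width: 0.399
grip_force: 109.7
```

```bash
cat > m.py <<'E'
from h import *
np.set_printoptions(precision=4,suppress=True)
s=monitor.read_state();print(s["time"],s["tool_pos"],s["tcp_rot"],s["wrist_force"],s["torque"],s["width"],s["grip_force"])
p=cam("wrist");im=p["image"];hsv=cv2.cvtColor(im,cv2.COLOR_RGB2HSV);save(p,"w8_%d.png"%(s["time"]*10))
b=(hsv[...,2]<110).astype(np.uint8);b[:,:200]=0;b[:,440:]=0;b[200:]=0
n,l,st,ce=cv2.connectedComponentsWithStats(b)
i=l[60,321];print("ball",st[i],ce[i])
w=((hsv[...,1]<70)&(hsv[...,2]>150)).astype(np.uint8)
for c in(260,321,380):
    r=np.where(w[:300,c])[0];print("white rows",c,r.min(),r.max())
for r in(40,100): k=np.where(w[r])[0];print("cols",r,k.min(),k.max())
t=cam("top")
C=[atz(t,(x/2+100,y/2+80),.016)[:2] for x,y in((355,170),(617,145),(637,328),(373,355))]
print("board",np.mean(C,0),np.degrees(np.arctan2(*(C[0]-C[1])[::-1]))-90,np.degrees(np.arctan2(*(C[3]-C[2])[::-1]))-90,np.degrees(np.arctan2(*(C[0]-C[3])[::-1])),np.degrees(np.arctan2(*(C[1]-C[2])[::-1])),np.linalg.norm(C[0]-C[1]),np.linalg.norm(C[0]-C[3]))
E
python3 m.py
```

```text
18.825 [ 0.544  -0.2638  0.0448] [2.0638 2.3677 0.0003] [ 0.2837  0.3593 -3.2416] [-0.3173 -0.018   0.0698] 0.39916521224415435 109.69497442245483
ball [  266     0   111   118 10467] [320.5175  57.7511]
white rows 260 0 218
white rows 321 119 281
white rows 380 0 218
cols 40 144 498
cols 100 153 488
board [ 0.5362 -0.1773] 6.853983144576304 7.098937001221572 7.15048872166735 6.871264194617038 0.3346163223196653 0.23429851940832325
```

The dish is up: 3.2 N carried, ball centred. I'll raise it the rest of the way and work out the rows for the quarter turn about the dish's axis.

Emit:
step_arm(series=[0,0,-0.003,0,0,0,-0.01,0,0,0,-0.021,0,0,0,-0.036,0,0,0,-0.053,0,0,0,-0.07,0,0,0,-0.083,0,0,0,-0.091,0])

```text
time: 19.92
tool_pos: [0.5442, -0.2639, 0.1367]
tcp_rot: [2.063, 2.367, 0.001]
wrist_force: [0.2, 0.0, -5.0]
width: 0.399
grip_force: 109.8
```

Emit:
step_arm(series=[0,0,-0.003,0,0,0,-0.004,0,0,0,-0.004,0,0,0,-0.004,0])

```text
time: 20.42
tool_pos: [0.5434, -0.2635, 0.1386]
tcp_rot: [-2.063, -2.367, 0.0]
wrist_force: [-0.8, -0.7, -3.4]
width: 0.399
grip_force: 109.8
```

```bash
python3 -c "
from h import *
np.set_printoptions(precision=4,suppress=True)
s=monitor.read_state();print(s['time'],s['tool_pos'],s['tcp_rot'],s['wrist_force'])
N=32;L=.087;u=np.arange(N+1)/N;sm=10*u**3-15*u**4+6*u**5;th=np.round(1.58*sm,3);d=np.outer(sm,[-.0007,.005])
P=np.c_[L*(1-np.cos(th)),-L*np.sin(th)]+d
for k in range(0,N,8):
    c,n=np.cos(th[k]),np.sin(th[k])
    D=P[k+1:k+9]-P[k];o=[]
    for v,t in zip(D,th[k+1:k+9]): o+=[round(c*v[0]+n*v[1],4),round(-n*v[0]+c*v[1],4),0,round(t-th[k],3)]
    print([float(x) for x in o])
"; python3 m.py
```

```text
20.425 [ 0.5434 -0.2635  0.1386] [-2.0634 -2.3674  0.0004] [-0.7629 -0.6991 -3.3792]
[-0.0, 0.0, 0.0, 0.0, -0.0, -0.0003, 0.0, 0.004, 0.0, -0.0009, 0.0, 0.011, 0.0, -0.0021, 0.0, 0.025, 0.0001, -0.0039, 0.0, 0.047, 0.0002, -0.0064, 0.0, 0.077, 0.0005, -0.0097, 0.0, 0.116, 0.0011, -0.0137, 0.0, 0.164]
[0.0001, -0.0047, 0.0, 0.056, 0.0006, -0.01, 0.0, 0.12, 0.0016, -0.016, 0.0, 0.192, 0.0032, -0.0224, 0.0, 0.271, 0.0055, -0.0291, 0.0, 0.355, 0.0084, -0.0359, 0.0, 0.443, 0.0122, -0.0426, 0.0, 0.534, 0.0165, -0.049, 0.0, 0.626]
[0.0005, -0.0078, 0.0, 0.092, 0.0018, -0.0154, 0.0, 0.183, 0.0037, -0.0226, 0.0, 0.271, 0.0061, -0.0293, 0.0, 0.355, 0.0089, -0.0355, 0.0, 0.434, 0.0119, -0.0409, 0.0, 0.506, 0.0149, -0.0455, 0.0, 0.57, 0.0177, -0.0494, 0.0, 0.626]
[0.0002, -0.0041, 0.0, 0.048, 0.0006, -0.0075, 0.0, 0.087, 0.001, -0.01, 0.0, 0.117, 0.0013, -0.0119, 0.0, 0.139, 0.0015, -0.0131, 0.0, 0.153, 0.0016, -0.0137, 0.0, 0.16, 0.0017, -0.0141, 0.0, 0.164, 0.0017, -0.0141, 0.0, 0.164]
20.425 [ 0.5434 -0.2635  0.1386] [-2.0634 -2.3674  0.0004] [-0.7629 -0.6991 -3.3792] [-0.2783 -0.0215  0.023 ] 0.3991436236541991 109.78745698928833
ball [  266     0   111   118 10484] [320.5451  57.7429]
white rows 260 0 218
white rows 321 119 281
white rows 380 0 218
cols 40 144 497
cols 100 153 488
board [ 0.5362 -0.1773] 6.853983144576304 7.098937001221572 7.15048872166735 6.871264194617038 0.3346163223196653 0.23429851940832325
```

Emit:
step_arm(series=[0,0,0,0,0,-0.0003,0,0.004,0,-0.0009,0,0.011,0,-0.0021,0,0.025,0.0001,-0.0039,0,0.047,0.0002,-0.0064,0,0.077,0.0005,-0.0097,0,0.116,0.0011,-0.0137,0,0.164])

```text
time: 21.52
tool_pos: [0.5297, -0.2645, 0.1393]
tcp_rot: [-2.254, -2.188, 0.0]
wrist_force: [0.0, -0.5, -3.1]
width: 0.4
grip_force: 109.8
```

Emit:
step_arm(series=[0.0001,-0.0047,0,0.056,0.0006,-0.01,0,0.12,0.0016,-0.016,0,0.192,0.0032,-0.0224,0,0.271,0.0055,-0.0291,0,0.355,0.0084,-0.0359,0,0.443,0.0122,-0.0426,0,0.534,0.0165,-0.049,0,0.626])

```text
time: 22.52
tool_pos: [0.4809, -0.2465, 0.1393]
tcp_rot: [-2.819, -1.385, 0.001]
wrist_force: [-0.5, 0.7, -3.4]
width: 0.4
grip_force: 109.8
```

Emit:
step_arm(series=[0.0005,-0.0078,0,0.092,0.0018,-0.0154,0,0.183,0.0037,-0.0226,0,0.271,0.0061,-0.0293,0,0.355,0.0089,-0.0355,0,0.434,0.0119,-0.0409,0,0.506,0.0149,-0.0455,0,0.57,0.0177,-0.0494,0,0.626])

```text
time: 23.52
tool_pos: [0.4523, -0.2021, 0.1392]
tcp_rot: [-3.108, -0.451, 0.001]
wrist_force: [-0.2, 0.7, -3.3]
width: 0.398
grip_force: 109.8
```

Emit:
step_arm(series=[0.0002,-0.0041,0,0.048,0.0006,-0.0075,0,0.087,0.001,-0.01,0,0.117,0.0013,-0.0119,0,0.139,0.0015,-0.0131,0,0.153,0.0016,-0.0137,0,0.16,0.0017,-0.0141,0,0.164,0.0017,-0.0141,0,0.164])

```text
time: 24.52
tool_pos: [0.4506, -0.1886, 0.1393]
tcp_rot: [-3.135, -0.201, -0.0]
wrist_force: [0.0, -0.9, -3.7]
width: 0.398
grip_force: 109.8
```

Emit:
step_arm(series=[0,0,0,0,0,0,0,0,0,0,0,0,0,0,0,0])

```text
time: 25.02
tool_pos: [0.4506, -0.1886, 0.1393]
tcp_rot: [3.135, 0.201, -0.0]
wrist_force: [0.7, -0.9, -4.5]
width: 0.399
grip_force: 109.8
```

```bash
python3 m.py; python3 -c "
from h import *
s=monitor.read_state();T=R.from_rotvec(s['tcp_rot']).as_matrix();print('yaw',np.degrees(np.arctan2(T[1,0],T[0,0])),'tool z',T[:,2],'dish centre',s['tool_pos']+T[:,0]*.087)
b=cv2.imread('pics/top0.png')
t=cam('top');save(t,'t9.png');S=cam('side');print([(r['score'],r['point']) for r in viewer.spot_point(S,'dish_center')],proj(S,np.array([.537,-.1775,.142])))"
```

```text
25.025 [ 0.4506 -0.1886  0.1393] [ 3.1351  0.2006 -0.    ] [ 0.7194 -0.8685 -4.5412] [-0.001   0.283   0.0223] 0.39938799832978905 109.7936224937439
ball [  266     0   111   118 10475] [320.6216  57.7485]
white rows 260 0 218
white rows 321 119 281
white rows 380 0 218
cols 40 144 497
cols 100 153 488
board [ 0.5362 -0.1773] 6.853983144576304 7.098937001221572 7.15048872166735 6.871264194617038 0.3346163223196653 0.23429851940832325
yaw 7.319667664215382 tool z [ 1.94206275e-05  1.32508523e-05 -1.00000000e+00] dish centre [ 0.53689078 -0.17749393  0.13928829]
[(0.85, [347.8, 163.3])] [347.22297937 167.98391771]
```

```bash
python3 -c "
from h import *
print(job.finish_job())"
```

```text
the job is handed in; nothing more can be done
None
```

The job is handed in: the ring stands fully down in its middle recess, and the dish is held still by its near ear, about 12 cm above the board's middle, with the free ear pointing away from the robot and the ball centred.

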